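# Lay up plywood blanks and close the hold-down

### The arm

A 6-joint arm with a two-finger parallel gripper is mounted at the origin on a cart in front of the work surface, level with it; the furniture and walls round the work are solid. World frame = base frame: x ahead of the robot, y to its left, z up, the work surface at z = 0. Lengths are in m, angles in rad, forces in N, time in s.
With the tool pointing down it reaches from about 0.375 to 0.975 m from the base axis. Payload 3.8 kg.
Tool frame: the origin (TCP) lies midway between the tips of the shut fingers; the grasp point (between the pads) lies 19 mm behind it; z points along the fingers, y is the line along which they close (so a half turn about z gives the same grasp; the last joint's range is limited). The gripper opens to 88 mm and grips with 3 to 60 N. Pads are 18 mm wide; open, the fingers measure 123 mm over their backs; the gripper's body (75 mm by 187 mm) begins 45 mm behind the grasp point.
Start: joints at [1.253, 0.264, 1.604, -0, 1.274, -0.037], TCP at [0.187, 0.649, 0.239] pointing down, gripper open.
Joint ranges: [-2.63, 2.63], [-0.94, 2.18], [0.31, 2.57], [-1.31, 4.45], [0, 2.66], [-2.55, 2.55]. Speed limits (rad/s): [2.57, 2.57, 3.14, 3.14, 3.14, 3.14].

### API

Orientations are given as a rotation vector (axis times angle).
In Python, from cell import manip, inverse_kinematics, cams, order gives the robot as it stands. Calls block until the motion is done:
- manip.move_pose(position, orientation): joint-space move of the TCP to a pose.
- manip.move_linear(position, rate=0.15, rot=None): straight line of the TCP; rot=None keeps the orientation; rate is the mean speed in m/s.
- manip.set_joints(angles): joint-space move.
- manip.set_gripper(opening, force=None): finger opening in m; force is the grip in N (None keeps the last); returns when the fingers have stopped.
- manip.dwell(seconds).
- inverse_kinematics(position, orientation): joint angles nearest the present ones, or None.
- manip.state(): the state.
- cams.capture(name): name is "scene" or "top"; returns a dict with "image" (420x560x3 uint8, blue, green, red), "z_map" (420x560 float32, m along the optical axis (not along the pixel's ray), 0 where there is no reading), "intrinsics" (3x3 intrinsics, pixels), "position" and "orientation" of the camera in the world. Camera axes: x right, y down, z forward; pixel columns grow to the right and rows downward; lengths in m; the calibration is good to about 2 mm. A picture is of the moment at which its call begins.
A pose or a line that the arm cannot do raises manip.IKError and nothing moves.
- order.close_job(): hands the job in; it is judged then, once.
The state is a dict: "clock": time; "joint_pos": joint angles; "joint_velocities": joint speeds; "tau": joint torques, N m; "tool_pos": TCP position; "tcp_rot": TCP orientation; "contact_force": force on the tool from outside, world axes, zero at the start; "moment": the same for the moment, N m; "gripper_width": finger opening in m; "grasp_force": force on a finger pad.
Only numpy, scipy, OpenCV 4.12 (cv2) and the standard library are available. Lean on these libraries where they do the work, as an engineer would, in place of code of your own. Each camera call takes 0.05 s, during which the arm holds its last target. There are 200 camera calls.

### The job

Stack the two loose plywood blanks on top of the one already lying in the green hold-down fixture, in either order, so that all three make one square pile with their edges lined up. Then swing the red-handled arm down until its rubber foot rests on the pile, and let go. Leave the glue tube, tape measure, paint brush and small tin where they are.

Things in the scene. Friction and masses are not known exactly. Their poses are not given: they have to be found in the camera images.
- fixture: green base plate, fixed to the bench, 235 x 110 x 15 mm, from x = -90 to +145 mm. Origin on the bench under the seat's centre; x along the seat's length towards the arm's hinge, z up. Steel stops, tops 23 mm above the bench, surround the lowest blank with 2 mm of play. Two dark upright cheeks, 100 mm high, carry the hinge at x = 92 mm
- seat (a point): centre of the seat, on the base plate's upper face, 15 mm above the bench; axes as the fixture's
- clamp_hinge (a point): middle of the arm's hinge axis, at x = 92 mm, y = 0, z = 85 mm in the fixture's frame; the axis runs along the fixture's y
- hold_down (a joint): angle of the hold-down arm, rad: 0 = level over the seat, its rubber foot just resting on a pile of three blanks (top 69 mm above the bench); pi/2 = upright. Starts at 1.6 to 1.85, upright or leaning back, away from the seat. Friction (0.2 N m) holds it at any angle; about 3 N at the grip moves it
- grip (a point): middle of the arm's red grip, a round bar 18 mm thick on the arm's centre line, 90 to 134 mm from the hinge (this point: 112 mm). The rest of the arm is a steel bar 22 mm wide, 10 mm thick; its rubber foot, 24 mm wide, is 88 mm from the hinge, face 16 mm below the centre line. The arm turns in the fixture's x-z plane
- blank_a: the lowest plywood blank, 120 x 60 x 18 mm (x, y, z), about 110 g, pale faces, striped edges; origin at its centre, x along its length, z normal to its faces. It lies loose between the fixture's stops, its length along the fixture's x
- blank_b: loose plywood blank, 120 x 60 x 18 mm (x, y, z), about 110 g, pale faces, striped edges; origin at its centre, x along its length, z normal to its faces. It lies flat on the bench
- blank_c: loose plywood blank, 120 x 60 x 18 mm (x, y, z), about 110 g, pale faces, striped edges; origin at its centre, x along its length, z normal to its faces. It lies flat on the bench
- glue_tube: glue tube, white with red cap, 46 x 155 x 35 mm, lying down; origin under its middle; to be left alone
- tape_measure: yellow tape measure, 36 x 93 x 68 mm, standing; origin under its middle; to be left alone
- paint_brush: paint brush with wooden handle, 158 x 50 x 20 mm, lying flat; origin under its middle; to be left alone
- wood_filler_tin: small blue and white tin, 73 mm across, 75 mm high; origin under its middle; to be left alone

How it is judged:
By the outcome, as a careful person would: the job done as asked, in the order asked, and still so for the second after the job is handed in, with the robot touching nothing.
It also fails if it takes over 70 s, if anything falls off the work surface, if the arm or the gripper's body presses on something with over 40 N, if the wrist force passes 120 N, or if a joint passes its speed limit or range.

## Working session

There is one attempt and no reset: what is moved stays moved. The work goes in short steps, each a Python script; the robot and the scene stay as the last script left them, time stands still between calls to the robot, and variables do not carry over. Pictures are saved under pics/ and viewed, at most 10 in all, crops included, and the job is handed in when it is done.

```bash
ls; mkdir -p pics; cat > h.py <<'E'
import numpy as np, cv2
from scipy.spatial.transform import Rotation as R
from cell import manip, inverse_kinematics, cams, order
def cloud(c):
    z=c["z_map"];K=np.array(c["intrinsics"]);v,u=np.indices(z.shape)
    p=np.stack([(u-K[0,2])*z/K[0,0],(v-K[1,2])*z/K[1,1],z],-1)
    o=np.array(c["orientation"]); M=R.from_rotvec(o).as_matrix() if o.shape==(3,) else (o if o.shape==(3,3) else R.from_quat(o).as_matrix())
    w=p@M.T+np.array(c["position"]); w[z<=0]=np.nan
    return w
E
python3 - <<'E'
from h import *
for n in("scene","top"):
    c=cams.capture(n);cv2.imwrite(f"pics/{n}0.png",c["image"]);np.savez(f"{n}0.npz",w=cloud(c),im=c["image"])
    print(n,c["position"],c["orientation"],c["intrinsics"])
print(manip.state())
E
```

```text
pics
scene [-0.36724064 -0.70020055  0.74573954] [-1.92552156  0.93502331 -0.53470396] [[460.48302302   0.         277.61016217]
 [  0.         460.48302302 207.5485701 ]
 [  0.           0.           1.        ]]
top [0.40718145 0.02470285 1.39933446] [-2.15918853  2.17096549 -0.14142939] [[539.42239487   0.         273.46645649]
 [  0.         539.42239487 220.12435822]
 [  0.           0.           1.        ]]
{'clock': 0.1, 'joint_pos': array([ 1.25309088e+00,  2.64670803e-01,  1.60523676e+00,  1.28391755e-05,
        1.27369303e+00, -3.69180527e-02]), 'joint_velocities': array([ 0.00022051, -0.00144759, -0.00293103, -0.00128657,  0.0001648 ,
       -0.00113866]), 'tau': array([ 1.44438704e-04, -5.03609455e+01, -3.58073151e+01,  7.31020421e-02,
        2.31840770e-02, -2.82439407e-05]), 'tool_pos': array([0.18685993, 0.64795338, 0.2375176 ]), 'tcp_rot': array([-4.39566729e-01, -3.11031748e+00,  3.10084606e-03]), 'contact_force': array([ 0.07958454, -0.20798684,  0.13656281]), 'moment': array([-0.01688379,  0.053156  ,  0.00405241]), 'grasp_force': 0.0, 'gripper_width': 0.08795421774067579}
```

View pics/top0.png

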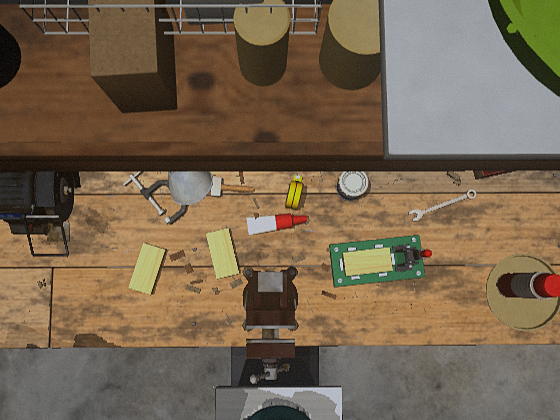

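View pics/scene0.png

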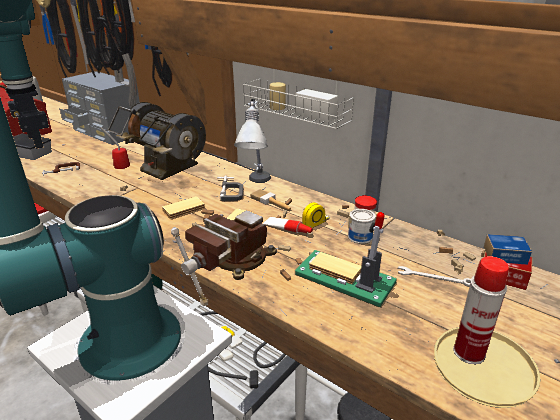

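The top view shows loose blanks at about (147,268) and (222,253). The fixture is at (378,260), with its hinge on the right and the red grip at (427,253). A vise is at (270,298).

```bash
cat >> h.py <<'E'
def blanks(w,im,zlo=.008,zhi=.09,box=None):
    """pale-face rectangles: centre, long-axis angle, size, height"""
    hsv=cv2.cvtColor(im,cv2.COLOR_BGR2HSV)
    m=(hsv[...,0]>18)&(hsv[...,0]<36)&(hsv[...,1]>50)&(hsv[...,1]<150)&(hsv[...,2]>150)&(w[...,2]>zlo)&(w[...,2]<zhi)
    n,l,s,_=cv2.connectedComponentsWithStats(m.astype(np.uint8))
    out=[]
    for i in range(1,n):
        if s[i,4]<250: continue
        P=w[l==i]; r=cv2.minAreaRect((P[:,:2]*1000).astype(np.float32))
        b=cv2.boxPoints(r); e=[b[1]-b[0],b[2]-b[1]]; e=max(e,key=np.linalg.norm)
        out.append((np.array(r[0])/1000,np.arctan(e[1]/e[0]) if e[0] else np.pi/2,sorted(r[1]),np.median(P[:,2]),s[i]))
    return out
E
python3 - <<'E'
from h import *
np.set_printoptions(precision=4,suppress=True)
for n in("top","scene"):
    d=np.load(n+"0.npz");w=d["w"];im=d["im"]
    for b in blanks(w,im): print(n,b)
    hsv=cv2.cvtColor(im,cv2.COLOR_BGR2HSV)
    g=(hsv[...,0]>60)&(hsv[...,0]<85)&(hsv[...,1]>100)&(w[...,2]>.005)&(w[...,2]<.03)&(w[...,0]<.7)
    k,l,s,_=cv2.connectedComponentsWithStats(g.astype(np.uint8)); i=1+s[1:,4].argmax();P=w[g]
    print("fix",s[i],cv2.minAreaRect((P[:,:2]*1000).astype(np.float32)),np.median(P[:,2]))
    red=((hsv[...,0]<8)|(hsv[...,0]>172))&(hsv[...,1]>150)&(w[...,2]>.1)&(w[...,2]<.25)&(w[...,1]<-.05)&(w[...,1]>-.45)
    P=w[red];print("red",len(P),P.min(0),P.max(0),P.mean(0))
    for uv in [(270,298),(270,270),(190,185),(147,268),(270,160),(380,200),(240,100),(300,340)]:
        if n=="top": print(uv,w[uv[1],uv[0]])
E
```

```text
top (array([0.4883, 0.1413]), np.float32(0.23690367), [60.22611999511719, 119.84839630126953], np.float64(0.018859059726164862), array([ 206,  229,   33,   50, 1088], dtype=int32))
top (array([0.4503, 0.3335]), np.float32(-0.29931), [60.66120147705078, 119.69486236572266], np.float64(0.018807500335725202), array([ 128,  243,   37,   52, 1088], dtype=int32))
top (array([ 0.4648, -0.2283]), np.float32(-1.4605757), [58.86863327026367, 120.09928894042969], np.float64(0.03404859699304974), array([ 343,  248,   50,   28, 1087], dtype=int32))
fix [ 330  235   95   51 1629] ((330.872802734375, -124.60296630859375), (228.5172576904297, 624.1312866210938), 46.11966323852539) 0.015970617317992986
red 71 [ 0.4677 -0.3364  0.189 ] [ 0.4819 -0.3177  0.2226] [ 0.4745 -0.3244  0.2112]
(270, 298) [0.3756 0.019  0.0875]
(270, 270) [ 0.4452  0.0183 -0.0037]
(190, 185) [0.6219 0.1909 0.2517]
(147, 268) [0.4515 0.331  0.02  ]
(270, 160) [0.5891 0.0203 0.6234]
(380, 200) [ 0.6262 -0.2712  0.004 ]
(240, 100) [0.6784 0.0641 0.629 ]
(300, 340) [ 0.2671 -0.0572 -0.0001]
scene (array([0.4484, 0.3357]), np.float32(-0.2920572), [68.66756439208984, 120.59857177734375], np.float64(0.018381960203660785), array([163, 196,  41,  19, 340], dtype=int32))
scene (array([ 0.4733, -0.2267]), np.float32(-1.4751974), [86.82423400878906, 119.48457336425781], np.float64(0.033136541070885595), array([310, 252,  51,  27, 655], dtype=int32))
scene (array([ 0.3791, -0.6275]), np.float32(-1.052809), [187.2132110595703, 196.21832275390625], np.float64(0.014006545658635128), array([ 434,  327,  107,   81, 4859], dtype=int32))
fix [ 295  250  101   56 1219] ((338.94207763671875, -149.97567749023438), (233.82476806640625, 565.913330078125), 49.02027130126953) 0.014548190146349227
red 110 [ 0.4618 -0.3366  0.1791] [ 0.4777 -0.316   0.2199] [ 0.4674 -0.3294  0.2027]
```

```bash
cat >> h.py <<'E'
def down(a):
    x=np.array([np.cos(a),np.sin(a),0]);z=np.array([0,0,-1.]);return R.from_matrix(np.c_[x,np.cross(z,x),z]).as_rotvec()
def u(a): return np.array([np.cos(a),np.sin(a)])
def pick(c,a,off=.02):
    p=c+off*u(a); manip.set_gripper(.088)
    manip.move_pose([*p,.12],down(a)); manip.move_linear([*p,.003],.12)
    manip.set_gripper(.05,25); s=manip.state(); print("grip",s["gripper_width"],s["grasp_force"],s["tool_pos"]-[*p,.003])
    manip.move_linear([*p,.20],.2)
E
python3 - <<'E'
from h import *
c=cams.capture("top");B=blanks(cloud(c),c["image"],zhi=.03);b=[x for x in B if .05<x[0][1]<.2][0];print(b)
a=float(b[1])
for p,y in[((*b[0],.003),a),((.4648,-.2283,.2),1.681),((.4503,.3335,.003),2.842)]: print(inverse_kinematics(p,down(y)))
pick(b[0],a)
S=np.array([.4648,-.2283]);A=1.681
manip.move_pose([*(S+.02*u(A)),.2],down(A))
s=manip.state();print(s["clock"],s["tool_pos"],s["gripper_width"],s["contact_force"])
c=cams.capture("top");cv2.imwrite("pics/t1.png",cv2.resize(c["image"][180:330,270:470],(800,600)))
c=cams.capture("scene");cv2.imwrite("pics/s1.png",cv2.resize(c["image"][150:330,250:490],(800,600)))
E
```

```text
(array([0.48846759, 0.14083452]), np.float32(0.24101217), [60.108001708984375, 119.67807006835938], np.float64(0.018755932474684656), array([ 206,  229,   33,   50, 1086], dtype=int32))
[0.23170603 0.22588824 2.14586546 0.         0.76983895 1.56149018]
[-0.50466869 -0.00580687  1.97994406  0.          1.16745546 -0.61487236]
[ 5.93017995e-01  3.08503698e-01  2.03524901e+00 -4.44089210e-16
  7.97839948e-01 -6.78185678e-01]
grip 0.059742051597550645 24.98264640569687 [0.0003029  0.00011476 0.00044648]
7.1917 [ 0.46261189 -0.20802861  0.19965919] 0.05974534740975955 [ 0.77509734 -0.67774605 -0.7373266 ]
```

View pics/s1.png

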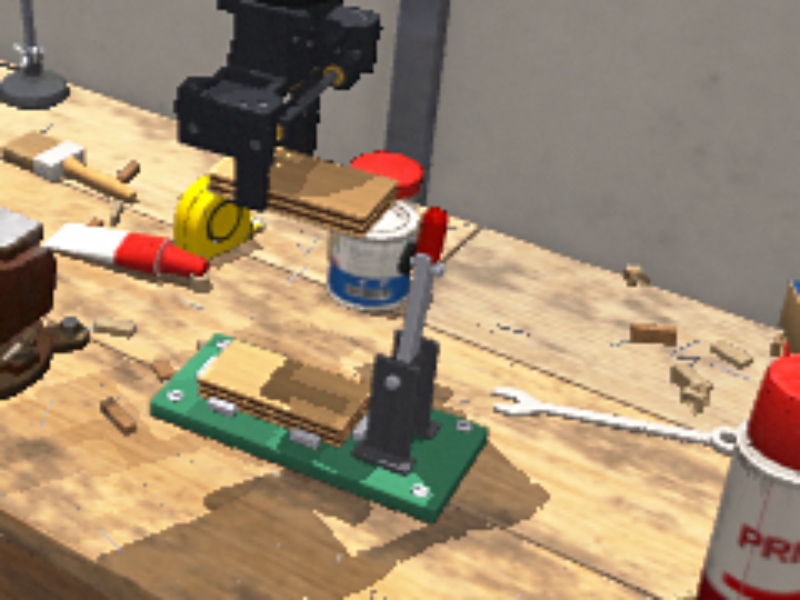

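The blank is held level at about (300,190) in the crop, over the fixture and clear of the upright arm. Next I place it, then look.

```bash
cat >> h.py <<'E'
def place(S,A,z,off=.02):
    p=S+off*u(A)
    manip.move_linear([*p,z+.012],.12)
    f0=manip.state()["contact_force"][2]
    for dz in np.arange(.003,-.0026,-.001):
        manip.move_linear([*p,z+dz],.03); f=manip.state()["contact_force"][2]-f0
        if f>3: break
    print("down",dz,f,manip.state()["tool_pos"])
    manip.set_gripper(.088); manip.move_linear([*p,.2],.2)
def look(n,zlo=.03):
    c=cams.capture("top");cv2.imwrite(f"pics/{n}.png",cv2.resize(c["image"][215:305,315:435],(800,600),interpolation=cv2.INTER_CUBIC))
    for b in blanks(cloud(c),c["image"],zlo): print(b)
    c=cams.capture("scene");cv2.imwrite(f"pics/{n}s.png",cv2.resize(c["image"][220:310,290:410],(800,600),interpolation=cv2.INTER_CUBIC))
E
python3 - <<'E'
from h import *
S=np.array([.4648,-.2283]);A=1.681
place(S,A,.0364)
c=cams.capture("top");B=blanks(cloud(c),c["image"],zhi=.03);b=[x for x in B if .25<x[0][1]<.4][0];print(b)
manip.move_pose([*(b[0]+.02*u(b[1]+np.pi)),.2],down(b[1]+np.pi))
look("p1");print(manip.state()["clock"])
E
```

```text
down -0.001 8.09956179233851 [ 0.46262865 -0.20842912  0.03635831]
(array([0.45051331, 0.33354623]), np.float32(-0.28664267), [60.83958435058594, 119.9510726928711], np.float64(0.018823174359092976), array([ 128,  243,   37,   52, 1089], dtype=int32))
(array([ 0.46539734, -0.23038828]), np.float32(-1.4605764), [59.62450408935547, 121.22474670410156], np.float64(0.0520771206651669), array([ 345,  247,   50,   29, 1127], dtype=int32))
13.8417
```

View pics/p1s.png

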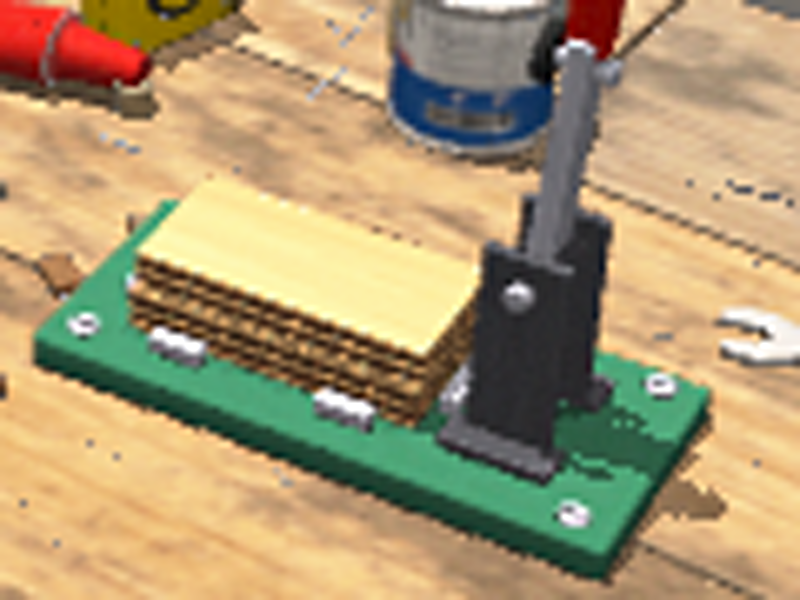

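View pics/p1.png

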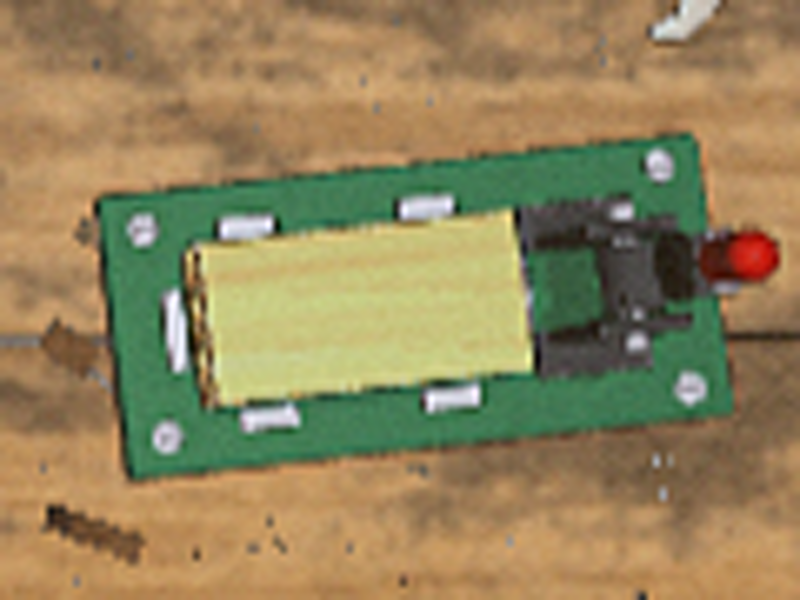

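Both views show the second blank nearly flush on the first. The rectangle fit suggests about 2 mm of shift towards the hinge, so I'll check with face centroids, which are sub-pixel.

```bash
cat >> h.py <<'E'
def face(w,im,y0,y1,zt):
    """sub-pixel: centroid + PCA of pixels on the face at height zt"""
    hsv=cv2.cvtColor(im,cv2.COLOR_BGR2HSV)
    m=(abs(w[...,2]-zt)<.006)&(w[...,1]>y0)&(w[...,1]<y1)&(hsv[...,0]>18)&(hsv[...,0]<36)&(hsv[...,1]>50)&(hsv[...,1]<150)&(hsv[...,2]>150)&(w[...,0]<.6)
    n,l,s,_=cv2.connectedComponentsWithStats(m.astype(np.uint8));P=w[l==1+s[1:,4].argmax()]
    c=P[:,:2].mean(0);e,V=np.linalg.eigh(np.cov((P[:,:2]-c).T));v=V[:,1]
    return c.round(4),np.arctan(v[1]/v[0]).round(4),np.sqrt(12*e).round(4),len(P)
E
python3 - <<'E'
from h import *
d=np.load("top0.npz");print("a",face(d["w"],d["im"],-.32,-.14,.033));print("c0",face(d["w"],d["im"],.05,.22,.018));print("b0",face(d["w"],d["im"],.25,.42,.018))
w=0
for i in range(3):
    c=cams.capture("top");w=cloud(c);print("c",face(w,c["image"],-.32,-.14,.051))
print("fix green")
hsv=cv2.cvtColor(d["im"],cv2.COLOR_BGR2HSV);w=d["w"]
g=(hsv[...,0]>55)&(hsv[...,0]<90)&(hsv[...,1]>100)&(abs(w[...,2]-.015)<.006)&(w[...,0]<.6)&(w[...,1]<-.1)&(w[...,1]>-.42)&(w[...,0]>.38)
r=cv2.minAreaRect((w[g][:,:2]*1000).astype(np.float32));print(r)
E
```

```text
a (array([ 0.4646, -0.2284]), np.float64(-1.4654), array([0.0586, 0.1191]), 1037)
c0 (array([0.4877, 0.1408]), np.float64(0.2435), array([0.0596, 0.1198]), 1029)
b0 (array([0.4501, 0.3332]), np.float64(-0.3056), array([0.0592, 0.1199]), 1045)
c (array([ 0.4651, -0.2297]), np.float64(-1.4639), array([0.059 , 0.1201]), 1077)
c (array([ 0.4653, -0.2301]), np.float64(-1.4643), array([0.0593, 0.1194]), 1068)
c (array([ 0.4651, -0.2303]), np.float64(-1.4621), array([0.0592, 0.1193]), 1078)
fix green
((468.0021057128906, -255.5127410888672), (107.66185760498047, 234.9818115234375), 5.783029556274414)
```

The offset is about 1.7 mm, half of it pick error, which is small. I'll aim the third blank midway between the two.

```bash
python3 - <<'E'
from h import *
pick(np.array([.4502,.3332]),np.pi-.301)
S=np.array([.4646,-.2285]);A=1.6775
manip.move_pose([*(S+.02*u(A)),.2],down(A))
place(S,A,.0544)
manip.move_pose([.42,0.08,.25],down(A))
look("p2",.045)
c=cams.capture("top");w=cloud(c);print(face(w,c["image"],-.32,-.14,.069));np.savez("top2.npz",w=w,im=c["image"])
hsv=cv2.cvtColor(c["image"],cv2.COLOR_BGR2HSV)
red=((hsv[...,0]<8)|(hsv[...,0]>172))&(hsv[...,1]>150)&(w[...,2]>.1)&(w[...,2]<.25)&(w[...,1]<-.25)&(w[...,1]>-.45)
P=w[red];print("red",P.min(0),P.max(0),P.mean(0));print(manip.state()["clock"])
E
```

```text
grip 0.059721580210584296 24.99956041574478 [0.00019115 0.00015454 0.00035353]
down -0.001 7.171458435197467 [ 0.46256358 -0.20866326  0.05428273]
(array([ 0.46519235, -0.22819092]), np.float32(-1.4605758), [59.700218200683594, 118.9756851196289], np.float64(0.07017159826828401), array([ 345,  246,   51,   30, 1159], dtype=int32))
(array([ 0.4649, -0.2283]), np.float64(-1.4672), array([0.0597, 0.1192]), 1117)
red [ 0.46776096 -0.33633706  0.18525146] [ 0.48167537 -0.31750613  0.22273036] [ 0.47436658 -0.32457177  0.21185845]
24.8583
```

View pics/p2s.png

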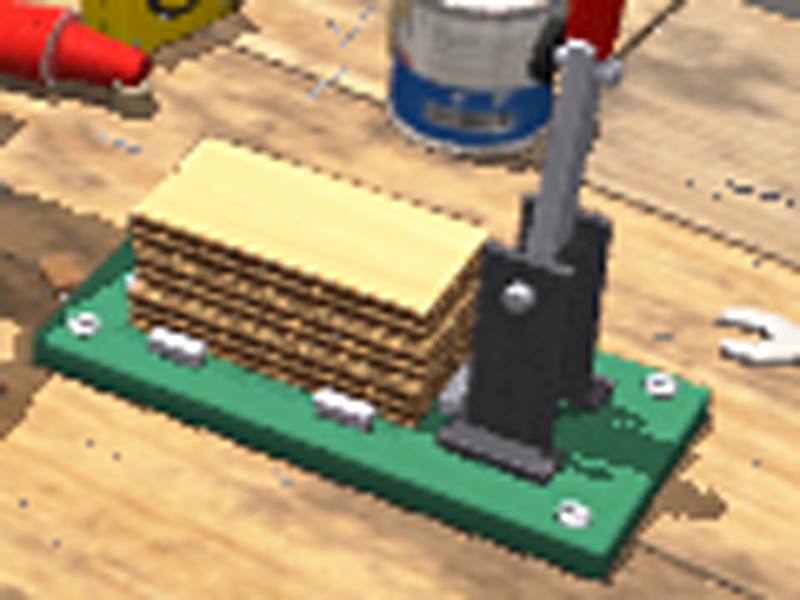

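The scene view shows a square three-blank pile, with centroids within 2 mm of each other. Next I grip the red bar from above and swing it down along its arc.

```bash
python3 - <<'E'
from h import *
f=np.array([.1025,-.9947,0]);H=np.array([.4652,-.2282,0])+.092*f+[0,0,.085];A=np.arctan2(-f[1],-f[0])
def P(t,r=.118,d=.010): return H+r*(-np.cos(t)*f+np.sin(t)*np.array([0,0,1]))-[0,0,d]
p=P(1.64)
manip.set_gripper(.06); manip.move_pose(p+[0,0,.08],down(A)); manip.move_linear(p,.1)
f0=manip.state()["contact_force"]
manip.set_gripper(.01,12); s=manip.state();print("grip",s["gripper_width"],s["grasp_force"],s["contact_force"]-f0)
if s["gripper_width"]<.014: raise SystemExit("missed")
for t in np.r_[np.arange(1.5,.05,-.15),.06,.03,.015,0,-.01,-.02]:
    manip.move_linear(P(t),.1); F=manip.state()["contact_force"]-f0
    print(round(t,2),F.round(1),manip.state()["tool_pos"].round(4))
    if np.linalg.norm(F)>25 or (t<.1 and F[2]>9): break
print(manip.state()["gripper_width"],manip.state()["clock"])
look("h1",.045)
E
```

```text
grip 0.017735171602093237 11.999824326485395 [-5.3694572  -0.10345237  2.91612154]
1.5 [-6.7  1.4  2.7] [ 0.4725 -0.3109  0.1926]
1.35 [-5.2  1.5  2.8] [ 0.4707 -0.2932  0.1899]
1.2 [-6.2  2.3  2.3] [ 0.4689 -0.2763  0.1845]
1.05 [-5.5  2.2  1.8] [ 0.4673 -0.2603  0.1767]
0.9 [-6.1  2.1  1.3] [ 0.4658 -0.2459  0.1666]
0.75 [-6.   1.5  0.5] [ 0.4646 -0.2333  0.1546]
0.6 [-6.1  0.5 -1.5] [ 0.4635 -0.2226  0.1409]
0.45 [-6.4 -0.  -1.7] [ 0.4626 -0.2141  0.1257]
0.3 [-7.3 -0.8 -2. ] [ 0.462  -0.2078  0.1094]
0.15 [-7.4 -0.9 -1.9] [ 0.4616 -0.2039  0.0923]
0.06 [-6.8  0.2 -1.8] [ 0.4615 -0.2028  0.0818]
0.03 [-7.8  0.6 -1.2] [ 0.4615 -0.2026  0.0785]
0.02 [-7.6 -0.3 -1.9] [ 0.4615 -0.2026  0.0768]
0.0 [-8.2 -0.2 -0.7] [ 0.4615 -0.2025  0.0751]
-0.01 [-8.   0.4 -0.2] [ 0.4614 -0.2026  0.074 ]
-0.02 [-7.6  0.8  0.4] [ 0.4615 -0.2026  0.0729]
0.017741027127588273 33.3833
```

View pics/h1s.png

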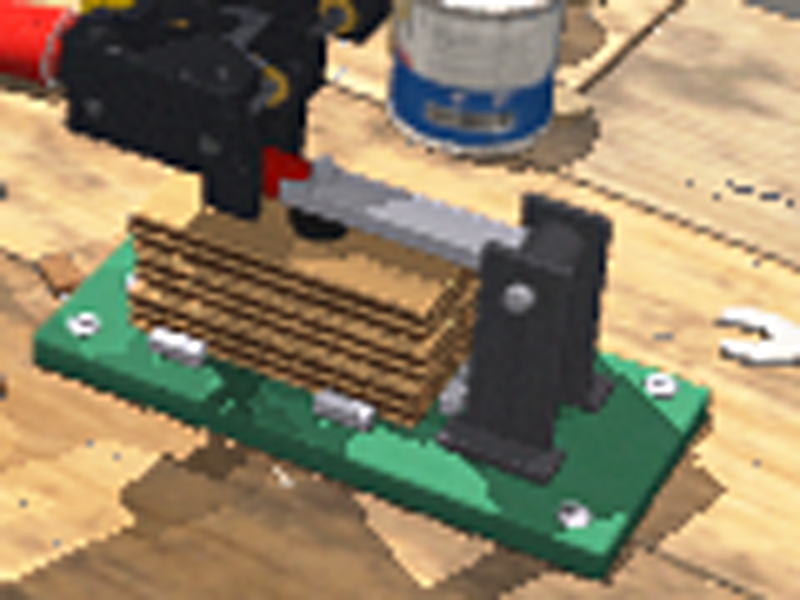

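The pile is intact and the arm is nearly level, with its foot at (318,220) just at the pile. The contact force isn't clear, so I'll release and press lightly on top of the grip with closed fingers.

```bash
python3 - <<'E'
from h import *
f=np.array([.1025,-.9947,0]);H=np.array([.4652,-.2282,0])+.092*f;A=np.arctan2(-f[1],-f[0])
p=H-.116*f
s=manip.state()["tool_pos"]
manip.set_gripper(.05); manip.move_linear([s[0],s[1],.13],.12); manip.set_gripper(0.0)
manip.move_linear([p[0]-.002,p[1],.102],.1);f0=manip.state()["contact_force"]
for z in np.arange(.098,.0885,-.001):
    manip.move_linear([p[0]-.002,p[1],z],.03);F=manip.state()["contact_force"]-f0
    print(round(z,4),F.round(1))
    if F[2]>8: break
manip.move_linear([p[0]-.002,p[1],.15],.12); manip.move_pose([.42,.08,.25],down(A))
look("h2",.045);print(manip.state()["clock"])
c=cams.capture("top");w=cloud(c);hsv=cv2.cvtColor(c["image"],cv2.COLOR_BGR2HSV)
red=((hsv[...,0]<8)|(hsv[...,0]>172))&(hsv[...,1]>150)&(w[...,2]>.06)&(w[...,1]<-.15)&(w[...,1]>-.3)&(w[...,0]<.55)
print("grip top",np.percentile(w[red][:,2],[50,90]))
E
```

```text
0.098 [-0.3 -0.  -0.3]
0.097 [-0.9 -0.3 -0.2]
0.096 [ 0.1 -0.5  0.7]
0.095 [-0.4 -0.4  1. ]
0.094 [-1.3 -0.   3.9]
0.093 [-3.7  1.2  9.3]
(array([ 0.46516986, -0.22870822]), np.float32(-1.4605742), [59.54155731201172, 120.17630004882812], np.float64(0.06998243453564312), array([345, 247,  51,  29, 794], dtype=int32))
39.4333
grip top [0.09315665 0.09637518]
```

View pics/h2s.png

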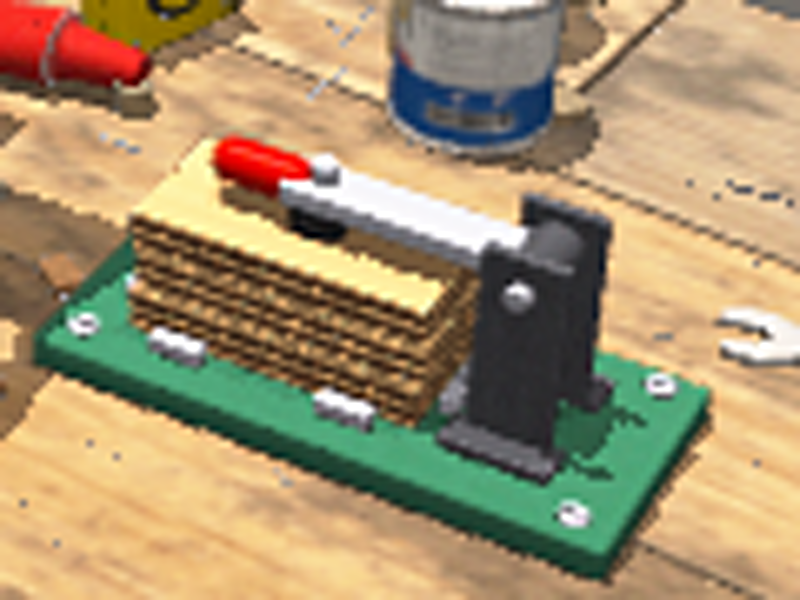

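View pics/h2.png

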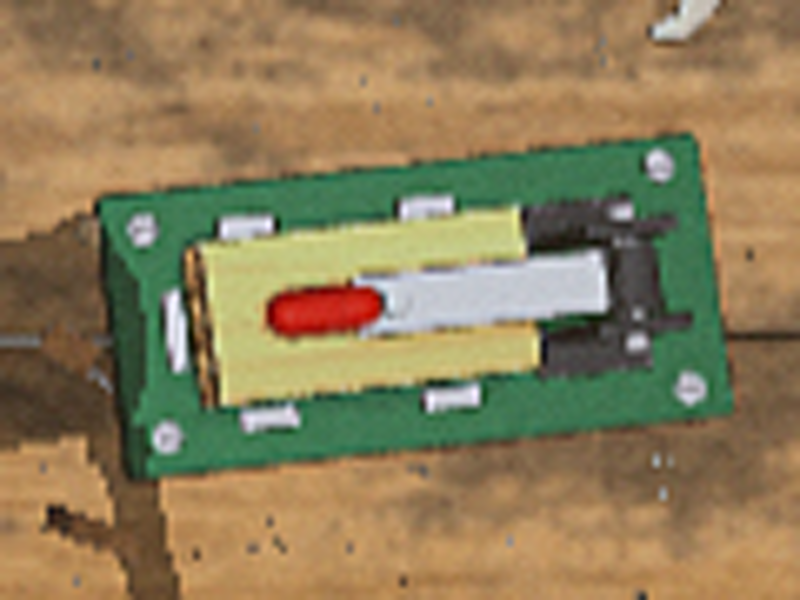

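The arm is level and its foot rests on the square pile. The grip top reads about 94 mm, which is the expected height, and it held 9 N. I'm handing in.

```bash
python3 -c "
from h import *
print(order.close_job(), manip.state()['clock'])"
```

```text
the job is handed in; nothing more can be done
the job is handed in; nothing more can be done
```

The job is handed in: the three blanks are in one pile, aligned to within about 2 mm, the hold-down arm's foot is resting on them, and I never gripped or moved the glue tube, tape measure, brush or tin; the robot's clock read about 39 s of the 70 s limit.

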